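Click the contact bridge home and lock the lift lock's bolts

TASK

Push the red contact bridge along its slide on the lift lock until the spring detent snaps in and holds it fully home. Then turn the yellow bolt knob clockwise to its end stop, and after that the black bolt knob clockwise to its end stop. Leave the loose parts on the bench where they are.

Things in the scene. Friction and masses are not known exactly. Their poses are not given: they have to be found in the camera images.
- lock: Fixed aluminium lift lock on a dark plate 130 (x) x 370 (y) x 12. Origin: centre of the plate's underside, on the bench; the slide runs along y. Lock 76 x 200, its top (slide floor) 42 above the bench, two rails to 54; stop wall 58 high at y = 83 to 95. Ears at y = -138 and +138 (x = 0, top 24 high) each carry a bolt knob. Dark housing on the +x rail at y = 56: the spring detent.
- bridge (a joint): Travel in m of the red contact bridge along lock +y (roughly to the robot's left), towards the stop wall and detent: 0 = fully out, 0.060 = home; starts at 0 to 0.02. Slides easily to 0.046; there the sprung roller resists (about 8 N); past the crest at 0.0535 it snaps by itself to 0.060 and is held. Released between 0.046 and the crest, it is pushed back.
- bridge_tab (a point): Centre of the top of the red contact bridge's upright tab, 88 above the bench. The tab is 34 (lock x) x 14 (lock y, the travel direction) and stands 34 above the bridge's flat base, which is 42 (x) x 50 (y), centred under the tab, its top 54 above the bench. Moves with the bridge; axes are those of the lock.
- bolt_yellow (a joint): Turn in rad of the yellow bolt knob: grows clockwise seen from above; end stop at 1.45. It starts between 0 and 0.3 and stays where it is left.
- bolt_yellow_grip (a point): On the yellow knob's axis at the height to grip, 61 above the bench; turns with the knob. Its x axis runs along the knob's bar grip (42 long, 14 thick, 36 to 68 above the bench), which is along lock x when the joint reads 0. Below the bar is a 44 wide disc on a 68 wide base.
- bolt_black (a joint): Turn in rad of the black bolt knob: grows clockwise seen from above; end stop at 1.45. It starts between 0 and 0.3 and stays where it is left.
- bolt_black_grip (a point): On the black knob's axis at the height to grip; same shape as the yellow one. Which end of the lock each knob is at varies.
- roller_pin: Loose steel roller pin standing on a flange 22 wide, 36 high; origin under its centre. Leave alone.
- end_cap: Loose yellow plastic end cap, 34 x 34 x 24 high; origin under its centre. Leave alone.
- hook_latch: Loose chrome hook latch lying flat, about 35 x 72 x 14 high; origin under its shank's centre. Leave alone.

How it is judged:
On the way, in this order (a step that is already met when the one before it is completed fails the run):
1. the contact bridge is snapped home (value of joint bridge above 0.0575 m), for 0.2 s.
2. the yellow bolt is at its end stop (value of joint bolt_yellow above 1.33 rad), for 0.2 s.
3. the black bolt is at its end stop (value of joint bolt_black above 1.33 rad), for 0.2 s.
At the end, for the whole second after the job is handed in: The bridge is held home by the detent (within 2.5 mm of its stop), and both bolt knobs are within 0.12 rad of their end stops (value of joint bridge above 0.0575 m and value of joint each of bolt_yellow, bolt_black above 1.33 rad); the robot touches nothing.
It fails at once if a loose part is moved by more than 20 mm (distance of any of roller_pin, end_cap, hook_latch from where it was at the start of the episode above 0.02 m).
It also fails if it takes over 61 s, if anything falls off the work surface, if the arm or the gripper's body presses on something with over 40 N, if the wrist force passes 120 N, or if a joint passes its speed limit or range.

ROBOT

A 6-joint arm with a two-finger parallel gripper is mounted at the origin on the work surface. World frame = base frame: x ahead of the robot, y to its left, z up, the work surface at z = 0. Lengths are in m, angles in rad, forces in N, time in s.
With the tool pointing down it reaches from about 0.35 to 0.95 m from the base axis. Payload 17.4 kg.
Tool frame: the origin (TCP) lies at the centre of the arm's flange, where the gripper is bolted on; the fingertips stand 186 mm ahead of it and the grasp point (between the pads) lies 167 mm ahead of it (robot.nose_length is the distance from the TCP to the fingertips, in m); z points along the fingers, y is the line along which they close (so a half turn about z gives the same grasp; the last joint's range is limited). The gripper opens to 93 mm and grips with 3 to 60 N. Pads are 15 mm wide; open, the fingers measure 128 mm over their backs; the gripper's body (75 mm by 188 mm) begins 65 mm behind the grasp point.
Start: joints at [-1.345, 0.116, 1.442, -0, 1.584, -0.038], TCP at [0.176, -0.652, 0.405] pointing down, gripper open.
Joint ranges: [-2.83, 2.83], [-0.83, 2.19], [0.07, 2.5], [-1.14, 4.28], [0.01, 3], [-2.97, 2.97]. Speed limits (rad/s): [1.89, 1.89, 2.22, 3.14, 3.14, 3.14].

INTERFACE

Orientations are given as a rotation vector (axis times angle).
In Python, from bench import robot gives the robot as it stands. The module is installed in compiled form; this text tells all that it offers. Calls block until the motion is done:
- robot.goto(position, orientation): joint-space move of the TCP to a pose.
- robot.move_straight(position, rot=None, vel=0.15): straight line of the TCP; rot=None keeps the orientation; vel is the mean speed in m/s.
- robot.move_j(angles): joint-space move.
- robot.gripper_to(opening, grasp_force=None): opening from 0.0 (shut) to 1.0 (fully open); grasp_force is the grip in N (None keeps the last); returns when the fingers have stopped.
- robot.pause(seconds).
- robot.solve_ik(position, orientation): joint angles nearest the present ones, or None.
- robot.get_image(name): name is "side" or "top"; returns the picture (420x560x3 uint8, blue, green, red); there is no depth.
- robot.camera_info(name): a dict with "vfov" (degrees; the focal length in pixels is half the picture's height over the tangent of half this angle, whatever the lens; pixels are square), "cx", "cy" (the principal point, pixels), "R" (3x3) and "t" (3): a world point X has camera coordinates R X + t. Camera axes: x right, y down, z forward; pixel columns grow to the right and rows downward; lengths in m; the calibration is good to about 2 mm. A picture is of the moment at which its call begins. camera_info takes no time and is no camera call.
A pose or a line that the arm cannot do raises robot.IKError and nothing moves.
- robot.job_done(): hands the job in; it is judged then, once.
Trained networks look in the newest picture that a camera, given by its name, has taken for a name from the list of things; names that differ only in an ending like _2 or _b are one class to them, and where a whole thing is asked for, a point or a joint stands for the part that bears it (a point fixed in the world has none). Each returns a list of dicts, best first, with "confidence" (0 to 1); they miss things now and then, are a little off and sometimes report something else, mostly with a low value. They report only what shows in the picture. A call takes as long as a camera call.
- robot.search_frame(camera, name): "rect" ([centre column, centre row, width, height] in pixels, round what is visible of it).
- robot.outline_of(camera, name): "mask" (420x560 bool, what is visible of it) and "rect" ([centre column, centre row, width, height] in pixels, round what is visible of it).
Readings, each from a call of its own:
- robot.current_clock(): time.
- robot.current_joints(): joint angles.
- robot.current_dq(): joint speeds.
- robot.current_tau(): joint torques, N m.
- robot.current_ee_pos(): TCP position.
- robot.current_tcp_rot(): TCP orientation.
- robot.current_ft_force(): force on the tool from outside, world axes, zero at the start.
- robot.current_wrist_torque(): the same for the moment, N m.
- robot.current_width(): opening from 0.0 (shut) to 1.0 (fully open).
- robot.current_grip_force(): force on a finger pad.
Only numpy, scipy, OpenCV 4.12 (cv2) and the standard library are available. Lean on these libraries where they do the work, as an engineer would, in place of code of your own. Each camera call takes 0.05 s, during which the arm holds its last target. There are 200 camera calls.

## Working session

There is one attempt and no reset: what is moved stays moved. The work goes in short steps, each a Python script; the robot and the scene stay as the last script left them, time stands still between calls to the robot, and variables do not carry over. Pictures are saved under pics/ and viewed, at most 10 in all, crops included, and the job is handed in when it is done.

```bash
mkdir -p pics
python3 - <<'E'
from bench import robot
import cv2,numpy as np
for c in("side","top"):
    im=robot.get_image(c); cv2.imwrite(f"pics/{c}0.png",im); i=robot.camera_info(c); print(c,i["vfov"],i["cx"],i["cy"],np.round(i["R"],3).tolist(),np.round(i["t"],3))
    for n in("lock","bridge","bolt_yellow","bolt_black","bridge_tab","bolt_yellow_grip","roller_pin","end_cap","hook_latch"):
        print(n,[(np.round(d["rect"]).tolist(),round(d["confidence"],2)) for d in robot.search_frame(c,n)][:3])
print(robot.current_clock(),robot.current_tcp_rot())
E
```

```text
side 53.39421768419999 278.2984795997773 211.94547079935313 [[0.979, -0.205, -0.013], [-0.116, -0.502, -0.857], [0.169, 0.841, -0.515]] [-0.568  0.147  0.564]
lock [([276.0, 257.0, 135.0, 150.0], 0.63)]
bridge [([258.0, 210.0, 27.0, 31.0], 0.66), ([284.0, 273.0, 33.0, 37.0], 0.23)]
bolt_yellow [([285.0, 276.0, 29.0, 39.0], 0.68)]
bolt_black [([240.0, 183.0, 20.0, 22.0], 0.9)]
bridge_tab [([260.0, 211.0, 30.0, 33.0], 0.71)]
bolt_yellow_grip [([285.0, 276.0, 34.0, 35.0], 0.89)]
roller_pin [([198.0, 301.0, 12.0, 30.0], 0.65), ([274.0, 261.0, 136.0, 148.0], 0.15)]
end_cap [([176.0, 222.0, 26.0, 19.0], 0.82)]
hook_latch [([329.0, 222.0, 15.0, 26.0], 0.92)]
top 45.34885785603842 274.2985591299035 209.45169938388233 [[-0.212, -0.977, -0.002], [-0.952, 0.207, -0.225], [0.22, -0.046, -0.974]] [0.131 0.562 0.773]
lock [([252.0, 233.0, 220.0, 130.0], 0.76)]
bridge [([245.0, 231.0, 31.0, 34.0], 0.59)]
bolt_yellow [([327.0, 203.0, 24.0, 28.0], 0.61)]
bolt_black [([173.0, 255.0, 26.0, 29.0], 0.85)]
bridge_tab [([245.0, 230.0, 35.0, 34.0], 0.64)]
bolt_yellow_grip [([328.0, 202.0, 26.0, 27.0], 0.9)]
roller_pin [([339.0, 277.0, 13.0, 12.0], 0.49)]
end_cap [([219.0, 319.0, 26.0, 23.0], 0.88)]
hook_latch [([218.0, 162.0, 41.0, 18.0], 0.57)]
1.0 [3.11427269e+00 4.13217493e-01 1.23121548e-05]
```

Run:
```python
import cv2
a=cv2.imread("pics/side0.png")[150:350,140:360];cv2.imwrite("pics/s1.png",cv2.resize(a,None,fx=3,fy=3,interpolation=2)[:600])
a=cv2.imread("pics/top0.png")[140:340,120:380];cv2.imwrite("pics/t1.png",cv2.resize(a,None,fx=3,fy=3,interpolation=2)[:600])
```

```text
(no output)
```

View pics/s1.png

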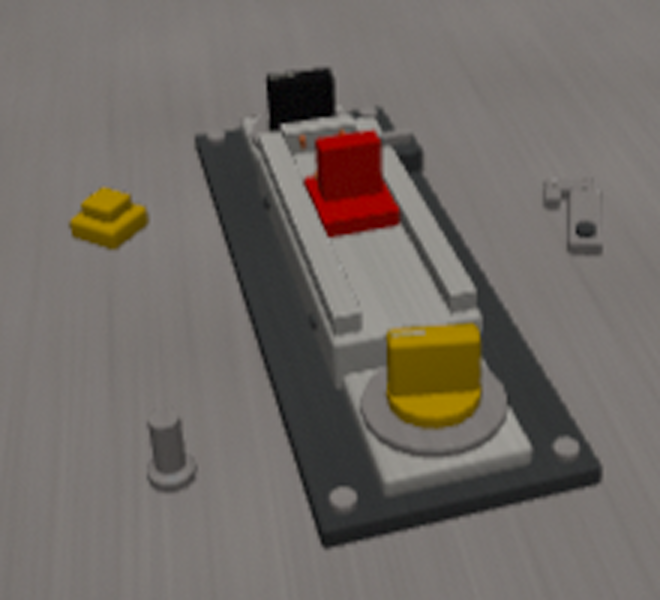

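View pics/t1.png

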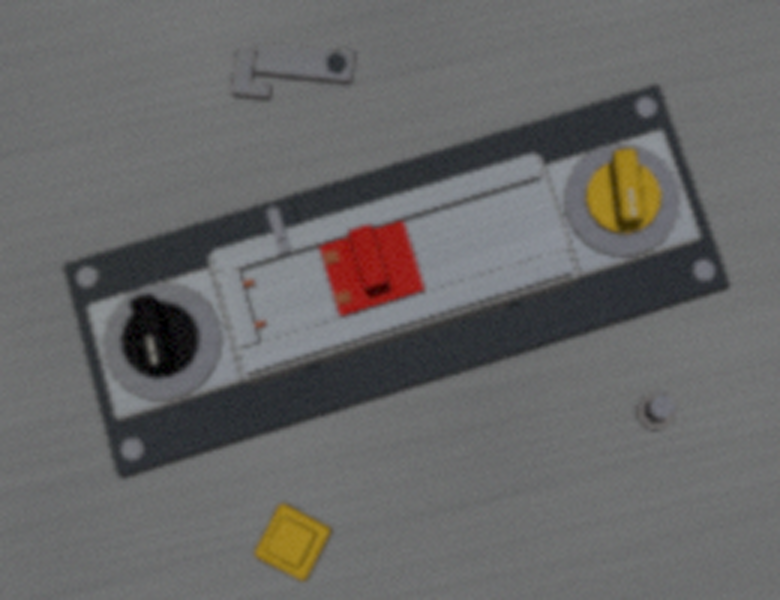

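```bash
cat > h.py <<'E'
from bench import robot
import cv2,numpy as np
from scipy.optimize import least_squares,differential_evolution
from scipy.spatial.transform import Rotation as Ro
CAM={c:robot.camera_info(c) for c in("side","top")}
def proj(c,X):
    i=CAM[c];p=np.atleast_2d(X)@np.array(i["R"]).T+i["t"];f=210/np.tan(np.radians(i["vfov"]/2))
    return p[:,:2]/p[:,2:]*f+[i["cx"],i["cy"]]
def rz(a): return Ro.from_euler("z",a).as_matrix()
def box(cx,cy,lx,ly,z0,z1): return np.array([[cx+sx*lx/2,cy+sy*ly/2,z] for sx in(-1,1) for sy in(-1,1) for z in(z0,z1)])
def disc(r,z0,z1): 
    t=np.linspace(0,2*np.pi,40,endpoint=False); return np.array([[r*np.cos(a),r*np.sin(a),z] for a in t for z in(z0,z1)])
def sil(c,parts,S=4):
    m=np.zeros((420*S,560*S),np.uint8)
    for P in parts: cv2.fillConvexPoly(m,cv2.convexHull(np.round((proj(c,P)+.5)*S).astype(np.int32)),1)
    return cv2.resize(m.astype(np.float32),(560,420),interpolation=cv2.INTER_AREA)
def fit(name,model,bounds,masks):
    def cost(p):
        s=0
        for c in masks:
            a=sil(c,model(p));b=masks[c]; s+=1-np.minimum(a,b).sum()/np.maximum(a,b).sum()
        return s
    r=differential_evolution(cost,bounds,popsize=8,maxiter=30,tol=1e-4,seed=1,polish=False); print(name,np.round(r.x,4),"cost",round(r.fun,3)); return r.x
def masks(name):
    o={}
    for c in CAM:
        robot.get_image(c); d=robot.outline_of(c,name)
        if d: o[c]=d[0]["mask"].astype(np.float32); print(name,c,round(d[0]["confidence"],2),np.round(d[0]["rect"]),int(o[c].sum()))
    return o
E
cat > m.py <<'E'
from h import *
obs=[("top",(657,87),(1,-1)),("top",(728,287),(-1,-1)),("top",(120,475),(-1,1)),("top",(67,263),(1,1)),("side",(599,465),(1,-1)),("side",(325,535),(-1,-1)),("side",(197,140),(-1,1))]
off={"top":(120,140),"side":(140,150)}
def res(p):
    return np.concatenate([proj(c,rz(p[2])@[s[0]*.065,s[1]*.185,0]+[p[0],p[1],p[3]])[0]-np.array(q)/3-off[c] for c,q,s in obs])
r=least_squares(res,[.55,-.05,0,.012]);print("lock x y yaw ztop",np.round(r.x,4),"res",np.round(r.fun,1));L=r.x
np.save("lock0.npy",L)
def W(p,P,yaw,z=0): return P@rz(yaw).T+[p[0],p[1],z]
for n,s in(("bolt_yellow",-1),("bolt_black",1)):
    m=masks(n);c=L[:2]+(rz(L[2])@[0,.138*s,0])[:2];print("nominal",c)
    # joint q clockwise: bar yaw = L2 - q ; z offset free
    mod=lambda p:[W(p,box(0,0,.042,.014,.036,.068),L[2]-p[2],p[3]),W(p,disc(.022,.026,.036),0,p[3])]
    fit(n,mod,[(c[0]-.012,c[0]+.012),(c[1]-.012,c[1]+.012),(-.3,.6),(-.012,.012)],m)
m=masks("bridge");c=L[:2]
mod=lambda p:[W(p,box(0,0,.034,.014,.054,.088),L[2],p[2]),W(p,box(0,0,.042,.05,.042,.054),L[2],p[2])]
b=fit("bridge",mod,[(c[0]-.03,c[0]+.03),(c[1]-.03,c[1]+.04),(-.012,.012)],m)
print("bridge in lock",rz(-L[2])@np.r_[b[:2]-c,0])
E
python3 m.py
```

```text
lock x y yaw ztop [0.5593 0.0532 0.0884 0.0094] res [ 0.1 -1.3  0.5 -0.5 -1.2  0.5 -1.8 -0.2  1.4  1.9 -1.5  0.6 -1.1 -1. ]
bolt_yellow side 0.66 [284. 275.  35.  38.] 1005
bolt_yellow top 0.57 [330. 202.  26.  29.] 526
nominal [ 0.57148377 -0.08429077]
bolt_yellow [ 0.5714 -0.0843  0.2596  0.0008] cost 0.234
bolt_black side 0.55 [240. 184.  20.  22.] 392
bolt_black top 0.79 [173. 254.  25.  29.] 540
nominal [0.54713028 0.19063269]
bolt_black [0.547  0.191  0.2428 0.0016] cost 0.459
bridge side 0.93 [258. 211.  27.  31.] 774
bridge top 0.6 [243. 228.  32.  31.] 763
bridge [0.5581 0.0652 0.003 ] cost 0.215
bridge in lock [-0.00011251  0.01210878  0.        ]
```

```bash
cat >> h.py <<'E'
L=np.load("lock0.npy") if __import__("os").path.exists("lock0.npy") else None
def LP(x,y,z): return np.r_[L[:2],z]+rz(L[2])@[x,y,0]
def down(yaw): return (Ro.from_euler("z",yaw)*Ro.from_euler("x",np.pi)).as_rotvec()
E
cat > a.py <<'E'
from h import *
p0=LP(0,-.025,.32)
best=None
for yaw in(L[2]+np.pi/2,L[2]-np.pi/2):
    q=robot.solve_ik(p0,down(yaw)); print(yaw,None if q is None else np.round(q,2))
    if q is not None and (best is None or abs(q[5])<abs(best[1][5])): best=(yaw,q)
o=down(best[0])
robot.gripper_to(0.0,20)
robot.goto(p0,o)
robot.move_straight(LP(0,-.025,.249),vel=.12)
ly=rz(L[2])[:,1];f0=np.array(robot.current_ft_force());print("f0",f0.round(1))
robot.move_straight(LP(0,.020,.249),vel=.05)
log=[]
for y in np.arange(.022,.0471,.0015):
    robot.move_straight(LP(0,y,.249),vel=.03)
    f=(np.array(robot.current_ft_force())-f0)@ly; log.append((round(y*1e3,1),round(f,1)))
    if f<-25: break
print(log,robot.current_clock())
cv2.imwrite("pics/top2.png",robot.get_image("top"))
E
python3 a.py
```

```text
1.659148512913331 [ 0.   -0.09  1.79  0.    1.44 -0.08]
-1.4824441406764621 None
f0 [ 0.2  0.5 -0.3]
[(np.float64(22.0), np.float64(-0.7)), (np.float64(23.5), np.float64(-0.8)), (np.float64(25.0), np.float64(0.3)), (np.float64(26.5), np.float64(-0.9)), (np.float64(28.0), np.float64(-0.8)), (np.float64(29.5), np.float64(-6.6)), (np.float64(31.0), np.float64(-14.6)), (np.float64(32.5), np.float64(-24.0)), (np.float64(34.0), np.float64(-5.0)), (np.float64(35.5), np.float64(-0.5)), (np.float64(37.0), np.float64(-0.0)), (np.float64(38.5), np.float64(-0.3)), (np.float64(40.0), np.float64(-0.6)), (np.float64(41.5), np.float64(-0.0)), (np.float64(43.0), np.float64(-11.2)), (np.float64(44.5), np.float64(-21.9)), (np.float64(46.0), np.float64(-32.7))] 11.8583
```

```bash
cat > k.py <<'E'
from h import *
import sys
def turn(pos,q0):
    pos=np.array(pos); yaw=lambda q:L[2]-q+np.pi
    z=.228
    for a in(q0,1.5): print("ik",np.round(robot.solve_ik(np.r_[pos,z],down(yaw(a))),2))
    robot.gripper_to(.34)
    robot.goto(np.r_[pos,.31],down(yaw(q0)))
    robot.move_straight(np.r_[pos,z],vel=.1)
    print("down F",np.round(robot.current_ft_force(),1))
    robot.gripper_to(0.0,30); t0=robot.current_wrist_torque()[2]
    print("width mm",robot.current_width()*93,"F",np.round(robot.current_ft_force(),1))
    log=[]
    for q in np.r_[np.linspace(q0,1.36,4)[1:],1.41,1.45,1.48,1.51]:
        robot.goto(np.r_[pos,z],down(yaw(q))); t=robot.current_wrist_torque()[2]-t0; log.append((round(q,2),round(t,2)))
        if q>1.4 and abs(t)>1.2: break
    print(log); robot.pause(.3)
    robot.gripper_to(.34); robot.move_straight(np.r_[pos,.31],vel=.12); print("t",robot.current_clock())
E
python3 - <<'E'
from h import *
robot.move_straight(LP(0,.030,.249),vel=.06); robot.move_straight(LP(0,.02,.33),vel=.15)
robot.goto(LP(0,-.138,.31),down(L[2]-.26+np.pi))
m=masks("bridge")
def W(p,P,z=0): return P@rz(L[2]).T+[p[0],p[1],z]
if m:
    b=fit("bridge",lambda p:[W(p,box(0,0,.034,.014,.054,.088)),W(p,box(0,0,.042,.05,.042,.054))],[(L[0]-.02,L[0]+.02),(L[1],L[1]+.09)],m)
    print(rz(-L[2])@np.r_[b[:2]-L[:2],0])
cv2.imwrite("pics/top3.png",cv2.resize(robot.get_image("top")[140:340,120:380],None,fx=3,fy=3))
print(robot.current_clock())
E
```

```text
bridge side 0.77 [251. 198.  29.  28.] 554
bridge top 0.81 [219. 237.  34.  30.] 762
bridge [0.5544 0.1101] cost 0.403
[9.13549071e-05 5.71923931e-02 0.00000000e+00]
14.675
```

View pics/top3.png

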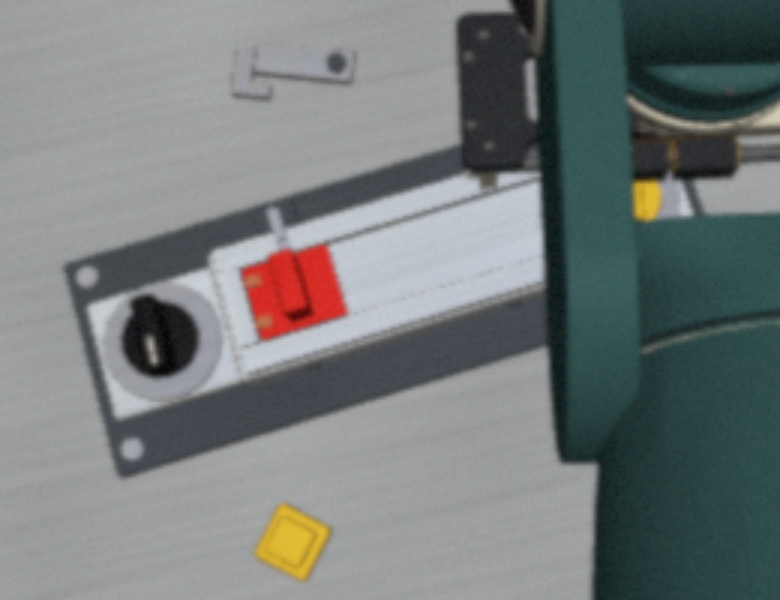

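The red bridge (crop about 293,290) now sits against the stop wall. The fit puts it at lock y = 57 mm, which is home. The black knob and loose parts haven't moved. Next is the yellow knob.

Run:
```python
from k import *
turn([.5714,-.0843],.26)
```

```text
ik [-0.19  0.01  1.85  0.    1.28 -1.59]
ik [-0.19  0.01  1.85  0.    1.28 -0.35]
down F [-0.8  0.2  0. ]
width mm 13.915472200863835 F [3.  5.  1.7]
[(np.float64(0.63), np.float64(0.01)), (np.float64(0.99), np.float64(-0.0)), (np.float64(1.36), np.float64(0.02)), (np.float64(1.41), np.float64(-0.0)), (np.float64(1.45), np.float64(0.04)), (np.float64(1.48), np.float64(0.16)), (np.float64(1.51), np.float64(0.57))]
t 21.025
```

```bash
cat > v.py <<'E'
from h import *
def W(p,P,yaw): return P@rz(yaw).T+[p[0],p[1],0]
def knob(n,c):
    m=masks(n)
    if m: fit(n,lambda p:[W(p,box(0,0,.042,.014,.036,.068),L[2]-p[2]),W(p,disc(.022,.026,.036),0)],[(c[0]-.006,c[0]+.006),(c[1]-.006,c[1]+.006),(0,2)],m)
def snap(n): cv2.imwrite(n,cv2.resize(robot.get_image("top")[140:340,120:380],None,fx=3,fy=3)); print(robot.current_clock())
E
python3 - <<'E'
from v import *
robot.goto(LP(0,.138,.31),down(L[2]-.24+np.pi))
knob("bolt_yellow",[.5714,-.0843]); snap("pics/top4.png")
E
```

```text
bolt_yellow side 0.5 [252. 198.  28.  29.] 687
bolt_yellow top 0.96 [327. 204.  28.  23.] 524
bolt_yellow [ 0.5725 -0.0847  1.5419] cost 1.092
22.3417
```

View pics/top4.png

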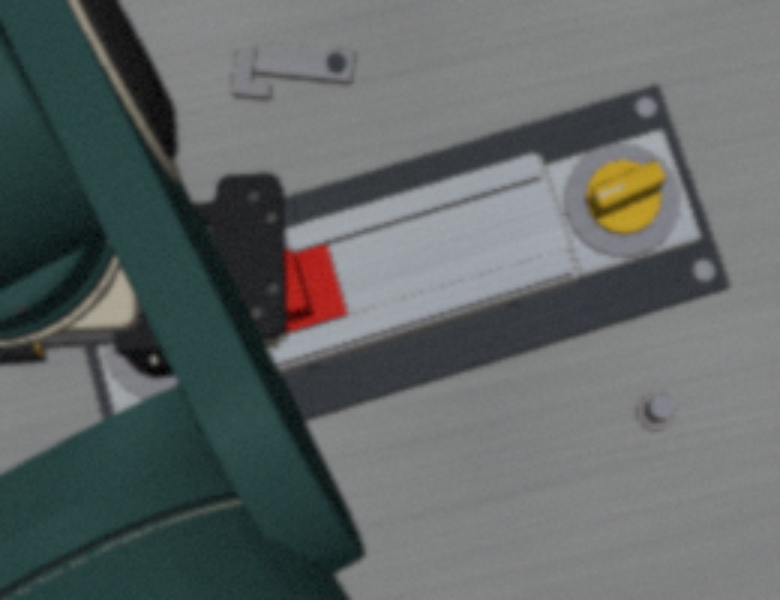

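The yellow bar (crop about 628,187) now lies nearly along the slide and is at its stop. The side-view network reported the bridge by mistake, so I'm relying on the top view and the torque rise. Next is the black knob.

Run:
```python
from k import *
turn([.547,.191],.24)
from v import *
q=np.array(robot.current_joints()); robot.move_straight(np.r_[.547,.191,.36],vel=.15)
robot.goto(LP(0,-.30,.38),down(L[2]+np.pi/2))
knob("bolt_black",[.547,.191]); snap("pics/top5.png")
```

```text
ik [ 0.29  0.01  1.84 -0.    1.28 -1.13]
ik [ 0.29  0.01  1.84 -0.    1.28  0.13]
down F [-0.1  0.4  0.3]
width mm 13.979103509591807 F [1.8 1.8 3.4]
[(np.float64(0.61), np.float64(-0.14)), (np.float64(0.99), np.float64(0.01)), (np.float64(1.36), np.float64(-0.05)), (np.float64(1.41), np.float64(-0.08)), (np.float64(1.45), np.float64(-0.11)), (np.float64(1.48), np.float64(0.23)), (np.float64(1.51), np.float64(0.51))]
t 28.2417
bolt_black side 0.49 [234. 187.   8.  14.] 67
bolt_black top 0.85 [172. 254.  29.  27.] 523
bolt_black [0.5463 0.1913 1.4051] cost 0.997
30.5917
```

View pics/top5.png

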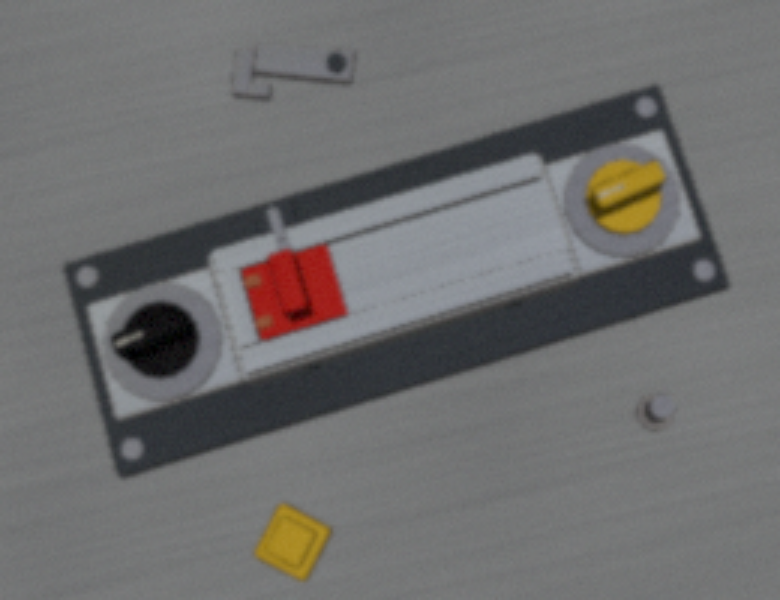

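The black bar (crop about 150,335) and the yellow bar (628,187) both lie along the slide. The bridge (293,290) is home, the loose parts haven't moved, and the arm is clear.

```bash
python3 -c "
from bench import robot
print(robot.job_done())"
```

```text
the job is handed in; nothing more can be done
None
```

I handed the job in at about 31 s of the 61 s allowed: the bridge is snapped home, the yellow and then the black knob were turned to their end stops, and the loose parts look unmoved; the hand-in gave no pass/fail result.

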